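# Hang the cup to dry inside the tea cupboard's door

## Task

Pull the little tea cupboard's door open by its bar handle until it stands wide open, about square to the cupboard's front, then hang the white porcelain cup by its own handle on the hook on the inside of that door, so that it can drip dry. Leave the door standing wide open and wait until the cup has stopped swinging; do not shift or tip the sugar bowl, the glass cup or the coaster holder.

Things in the scene. Friction and masses are not known exactly. Their poses are not given: they have to be found in the camera images.
- cupboard: fixed wooden countertop tea cupboard, 160 deep, 200 wide, 250 high (with a trim board to 258). Origin: centre of its underside; z up; its front faces its own -x (front plane at x = -80 mm), its +y is to the left of its depth direction. The open inside is empty in its upper half except for the hook of the closed door
- door (a joint): angle of the upright door that covers the whole front (200 wide, 14 thick, 2 to 248 mm above the counter): 0 closed, grows as it swings out, stop at 1.9 rad; starts shut or up to 0.12 ajar. Seen from above it opens clockwise about the hinge. Light friction (about 0.12 Nm), stays where it is left, no latch and no spring
- hinge (a point): point on the door's vertical hinge line, at the +y edge of the cupboard's front plane (cupboard frame x -80, y +100 mm), 220 mm above the counter. Its axes turn with the door (as the cupboard's when closed): -y runs along the door to its free edge, +x points out of the door's inner face; the inner face lies on the hinge line
- pull (a point): the door's handle: upright round steel bar, 10 mm thick, 110 long, held by two 8 mm standoffs square to the door, 5 mm above and 80 mm below the origin. Origin on the bar's axis, 20 mm below its top end, 220 above the counter, 28 below the door's top, 165 from the hinge line along the door; axis 38 off the outer face. Axes as hinge, turning with the door
- hook (a point): hook on the door's inner face, turning with the door (inside the cupboard when closed). Origin: rod's root on the inner face, 85 mm from the hinge line towards the free edge, 185 above the counter. Level white-sleeved rod, 10 mm thick, runs 80 mm along its +x (square to the door); there the tip turns up,  top 15 above the rod's axis, end 89 from the door. z up; -y towards the free edge
- cup: loose white porcelain cup, the only thing with an ear handle; 56 mm outside diameter (straight sides from 20 mm up), 75 high, wall 4, about 0.14 kg, stands upright. Origin: centre of its underside, z up; the ear handle is at its +y, in its y-z plane. Let go on a hook, it swings for some 5 s
- loop (a point): centre of the opening of the cup's ear handle: 39 mm from the cup's axis along its +y, 40 mm above its underside. The opening is about 22 mm wide (y 28 to 50 mm) and 34 mm high (z 23 to 57 mm), its corners cut; the ear is an 8 mm round bar reaching out to y = 58 mm. Axes as the cup's
- sugar_bowl: bystander: white porcelain sugar bowl with knobbed lid in one piece, no ear, 86 mm diameter, 97 high; origin: centre of its underside
- glass_cup: bystander: clear glass cup without handle, 60 mm rim diameter, 75 high; origin: centre of its underside
- coasters: bystander: round bamboo coaster holder, 90 mm diameter, stack 40 high, two uprights to 66; origin: centre of its underside
There are look-alikes about, which are no part of the job. Leave any green look-alike of the cup alone.

How it is judged:
On the way, in this order (a step that is already met when the one before it is completed fails the run):
1. the door is drawn open past 0.3 rad with the fingers on its bar handle (value of joint door above 0.3 rad and contact force between the fingers and door_c1 above 0.2 N).
2. the door stands wide open (beyond 1.15 rad) (value of joint door above 1.15 rad), for 0.2 s.
At the end, for the whole second after the job is handed in: Door open beyond 1.15 rad; the hook's rod passes through the cup's ear (opening's centre 4 to 84 mm from the door along the rod, within 20 mm sideways, 22 mm below to 5 mm above it), the hook carries the cup, which hangs nearly still (under 0.15 m/s); bystanders unmoved (30 mm) (value of joint door above 1.15 rad and x of loop in the frame of hook between 0.004 and 0.084 m and y of loop in the frame of hook between -0.02 and 0.02 m and z of loop in the frame of hook between -0.022 and 0.005 m and contact force between cup and door_c5 above 0.2 N and height (world z) of cup above 0.08 m and linear speed of cup below 0.15 m/s); the robot touches nothing.
It fails at once if the sugar bowl is shifted more than 30 mm or tipped (distance of sugar_bowl from where it was at the start of the episode above 0.03 m or angle between sugar_bowl's own z axis and vertical above 0.4 rad).
It fails at once if the glass cup is shifted more than 30 mm or tipped (distance of glass_cup from where it was at the start of the episode above 0.03 m or angle between glass_cup's own z axis and vertical above 0.4 rad).
It fails at once if the coaster holder is shifted more than 30 mm or tipped (distance of coasters from where it was at the start of the episode above 0.03 m or angle between coasters's own z axis and vertical above 0.4 rad).
It also fails if it takes over 67 s, if anything falls off the work surface, if the arm or the gripper's body presses on something with over 40 N, if the wrist force passes 120 N, or if a joint passes its speed limit or range.

## Robot

A 6-joint arm with a two-finger parallel gripper is mounted at the origin on the work surface. World frame = base frame: x ahead of the robot, y to its left, z up, the work surface at z = 0. Lengths are in m, angles in rad, forces in N, time in s.
With the tool pointing down it reaches from about 0.375 to 0.975 m from the base axis. Payload 3.8 kg.
Tool frame: the origin (TCP) lies on the centre line of the jaws, within the pads' length; the fingertips stand 17 mm ahead of it and the grasp point (between the pads) lies 2 mm behind it (bot.tip_extent is the distance from the TCP to the fingertips, in m); z points along the fingers, y is the line along which they close (so a half turn about z gives the same grasp; the last joint's range is limited). The gripper opens to 85 mm and grips with 20 to 120 N. Pads are 22 mm wide; open, the fingers measure 114 mm over their backs; the gripper's body (76 mm by 85 mm) begins 54 mm behind the grasp point. The pads swing forward as they close: fully open they stand 13 mm farther back than shut.
Start: joints at [-1.375, 0.264, 1.604, -0, 1.274, -0.037], TCP at [0.156, -0.657, 0.248] pointing down, gripper open.
Joint ranges: [-2.63, 2.63], [-0.94, 2.18], [0.31, 2.57], [-1.31, 4.45], [0, 2.66], [-2.55, 2.55]. Speed limits (rad/s): [2.57, 2.57, 3.14, 3.14, 3.14, 3.14].

## Interface

Orientations are given as a rotation vector (axis times angle).
In Python, from workcell import readout, read_camera, finish_job, bot gives the robot as it stands.
- The arm moves only by the tool jog_arm, never from a script. Its argument "deltas" is one flat list of numbers, 7 for each row, row after row: the shift along the tool's x, y, z in m, then the turn, a rotation vector about the tool's x, y, z in degrees, then the gripper command: -1 is shut, 1 is fully open, values between are in proportion. A call has 1 to 8 rows; each row is the pose to reach, as a shift and turn from the pose commanded when the call began, along the tool's axes at that moment; what a row does not reach only later rows make up. A row lasts 1/10 s, in which the tool goes at most 50 mm and 8.59 degrees, less where a joint would pass 70% of its speed; a pose out of reach is approached as far as the arm can. A call with a gripper value outside its range is refused whole. The fingers move at their own pace and stop on an object; "squeeze" is the grip in N (left out, the last holds). Time passes only in rows, so rows that repeat a pose let the fingers close. It gives the time, the measured TCP pose, the force, the opening and the grip force at its end, in the units of the state.
- readout.read_state(): the state, without advancing time (a new reading comes with each control period).
- read_camera(name): name is "scene" or "top" or "wrist"; returns a dict with "color" (480x640x3 uint8, blue, green, red), "fx", "fy", "cx", "cy" (pixels), "origin" and "attitude" of the camera in the world. Camera axes: x right, y down, z forward; pixel columns grow to the right and rows downward; lengths in m; the calibration is good to about 2 mm. A picture is of the moment at which its call begins. There is no depth.
- finish_job(): hands the job in; it is judged then, once.
The state is a dict: "time": time; "q": joint angles; "joint_vel": joint speeds; "joint_torque": joint torques, N m; "tool_pos": TCP position; "tcp_rot": TCP orientation; "wrist_force": force on the tool from outside, world axes, zero at the start; "torque": the same for the moment, N m; "width": opening from 0.0 (shut) to 1.0 (fully open); "grip_force": force on a finger pad.
Only numpy, scipy, OpenCV 4.12 (cv2) and the standard library are available. Lean on these libraries where they do the work, as an engineer would, in place of code of your own. Each camera call takes 0.05 s, during which the arm holds its last target. There are 200 camera calls.

## Working session

There is one attempt and no reset: what is moved stays moved. The work goes in short steps, Python scripts to look and compute and a tool call to move; the robot and the scene stay as the last step left them, time stands still between calls to the robot, and variables do not carry over. Pictures are saved under pics/ and viewed, at most 10 in all, crops included, and the job is handed in when it is done.

Besides the shell and the picture viewer there is one more tool, called as name(argument=value, ...) on one line, values as JSON. jog_arm: Moves the arm, as the interface text tells. Its arguments: {"type":"object","properties":{"deltas":{"type":"array"},"squeeze":{"type":"number"}},"required":["deltas"]}

```bash
ls; mkdir -p pics; python3 - <<'E'
from workcell import readout, read_camera, bot
import cv2,numpy as np
s=readout.read_state();print(s)
for n in("scene","top"):
    c=read_camera(n);cv2.imwrite(f"pics/{n}0.png",c["color"]);print(n,{k:np.round(v,4).tolist() if not np.isscalar(v) else v for k,v in c.items() if k!="color"})
print([a for a in dir(bot) if a[0]!='_'])
E
```

```text
pics
{'time': 0.0, 'q': array([-1.37492567e+00,  2.64724828e-01,  1.60540034e+00,  9.75973942e-06,
        1.27366328e+00, -3.68900006e-02]), 'joint_vel': array([ 0.00064099,  0.00179132, -0.00047238,  0.00042394,  0.00157409,
        0.0012164 ]), 'joint_torque': array([ 2.15924527e-03, -5.15109408e+01, -3.67311680e+01,  3.14276267e-04,
        1.28165595e-02, -3.93002750e-06]), 'tool_pos': array([ 0.15557128, -0.65611475,  0.24696682]), 'tcp_rot': array([-3.11816692e+00, -3.64536070e-01,  2.59096857e-04]), 'wrist_force': array([-0.00422981,  0.47751893, -0.20669318]), 'torque': array([-0.01345993,  0.03037377, -0.01987414]), 'grip_force': 0.0, 'width': 1.0006105507640435}
scene {'fx': 591.3156000943648, 'fy': 591.3156000943648, 'cx': 319.7544116859289, 'cy': 245.9637522731953, 'origin': [1.6114, -0.3162, 1.1006], 'attitude': [-1.8862, -1.4894, 0.6582]}
top {'fx': 460.9759762961553, 'fy': 460.9759762961553, 'cx': 322.7738525907721, 'cy': 236.10468817453702, 'origin': [0.4651, -0.058, 1.095], 'attitude': [-2.1287, 2.1711, -0.1641]}
['MotionError', 'tip_extent']
```

View pics/scene0.png

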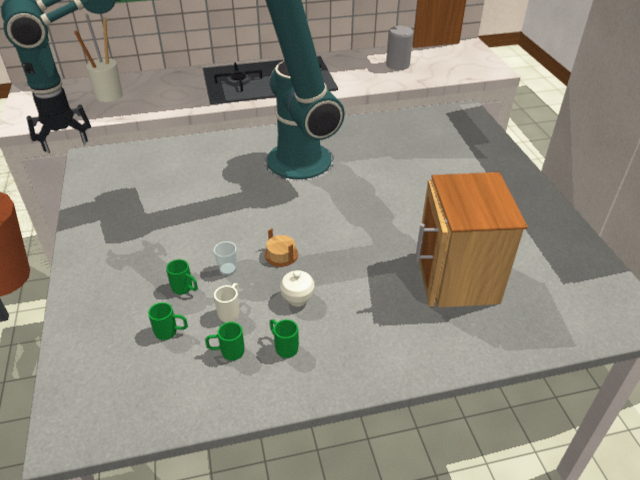

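View pics/top0.png

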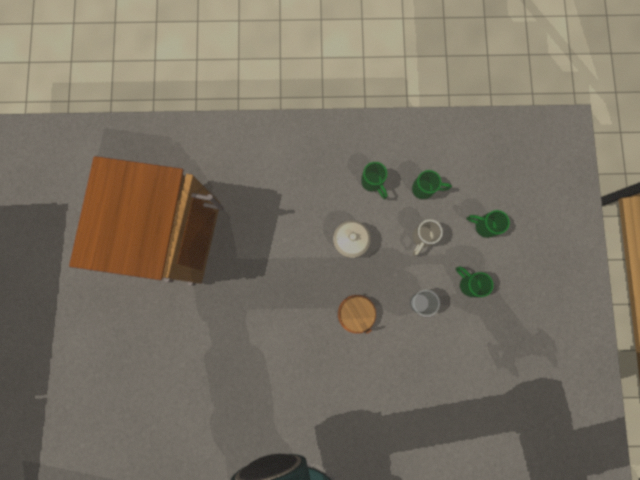

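The scene view shows the cupboard on the right with its handle at (425,240), and the white cup at (228,303). In the top view the cupboard is at (130,215), with the door slightly ajar and the handle at (203,195). The white cup is at (430,232) with its ear toward (419,250), the bowl at (352,239), the coasters at (357,314) and the glass at (426,302).

```bash
python3 - <<'E'
import cv2,numpy as np
t=cv2.imread("pics/top0.png");s=cv2.imread("pics/scene0.png")
r=lambda i,x,y,w,h,k:cv2.resize(i[y:y+h,x:x+w],None,fx=k,fy=k,interpolation=cv2.INTER_CUBIC)
a=r(t,60,145,160,145,2.5*1) ; b=r(t,395,210,50,50,7.25)
c=r(s,200,270,50,60,4)[:237]; d=r(s,405,165,125,150,1.58*1)
o=np.zeros((600,800,3),np.uint8)
o[:362,:400]=a[:362];o[:362,410:772]=b[:362,:362];o[363:600,:200]=c;o[363:363+237,410:410+d.shape[1]]=d[:237]
cv2.imwrite("pics/crop1.png",o)
E
```

```text
(no output)
```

View pics/crop1.png

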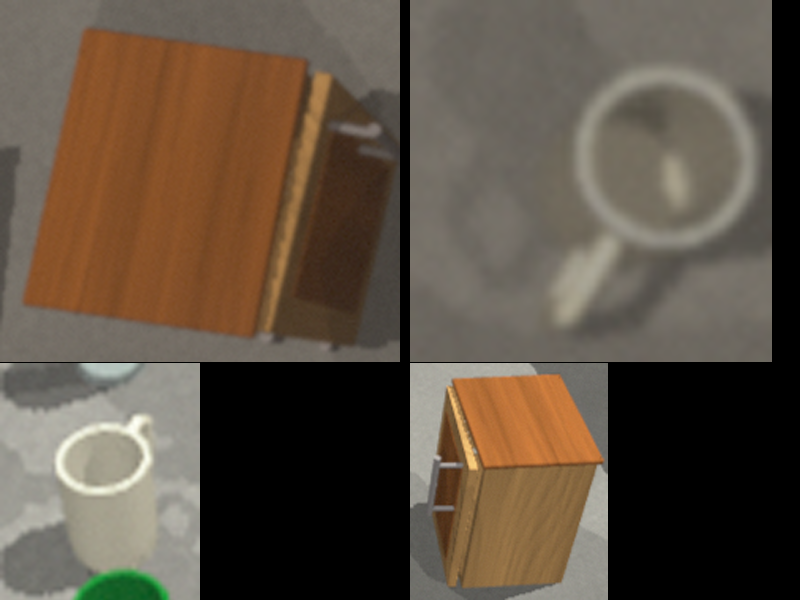

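```bash
cat > h.py <<'E'
import numpy as np
from scipy.spatial.transform import Rotation as R
from workcell import readout, read_camera
def ray(c,uv,z):
    d=R.from_rotvec(c["attitude"]).apply([(uv[0]-c["cx"])/c["fx"],(uv[1]-c["cy"])/c["fy"],1]); o=np.array(c["origin"])
    return o+d*(z-o[2])/d[2]
def proj(c,p):
    q=R.from_rotvec(c["attitude"]).inv().apply(np.array(p)-c["origin"]); return np.array([q[0]/q[2]*c["fx"]+c["cx"],q[1]/q[2]*c["fy"]+c["cy"]])
def rel(T_pos):  # world point -> tool frame shift from now
    s=readout.read_state(); return R.from_rotvec(s["tcp_rot"]).inv().apply(np.array(T_pos)-s["tool_pos"])
E
python3 - <<'E'
from h import *
np.set_printoptions(precision=4,suppress=True)
c=read_camera("top");s=read_camera("scene")
P=[ray(c,p,.258) for p in [(94,156.6),(182.4,169),(161.6,279),(69.6,266.2)]]
for p in P:print(p)
e=P[1]-P[2];print("w",np.linalg.norm(e),"d",np.linalg.norm(P[1]-P[0]),np.linalg.norm(P[2]-P[3]),"ang front",np.degrees(np.arctan2(e[1],e[0])),"ang depth",np.degrees(np.arctan2(*(P[0]-P[1])[[1,0]])))
for n,p,z in [("doorfree",(189.6,173.8),.248),("doorhinge",(166.4,279.4),.248),("bartop",(211.6,197),.24),("rim",(430.3,231.5),.075),("eartip",(416.5,254),.055),("bowl",(352,239),.09),("bowl0",(352,239),.05),("glass",(426,302),.075),("coast",(357,314),.04)]:
    print(n,ray(c,p,z))
# scene: cup rim center, ear end
f=lambda x,y:(200+x/4,270+(y-363)/4)
print("rim s",ray(s,f(104,459),.075),"ear s",ray(s,f(143,420),.06))
g=lambda x,y:(405+(x-410)/1.58,165+(y-363)/1.58)
print("bartop s",ray(s,g(436,459),.24),"doorfree top outer s",ray(s,g(471,469),.248))
E
```

```text
[0.7459 0.3603 0.258 ]
[0.7188 0.1942 0.258 ]
[0.5142 0.2269 0.258 ]
[0.5406 0.3938 0.258 ]
w 0.20717679024522628 d 0.16824519797547297 0.1690170910837491 ang front -9.06508842006466 ang depth 80.74763100001148
doorfree [0.7122 0.1835 0.248 ]
doorhinge [0.5139 0.2215 0.248 ]
bartop [0.6684 0.1432 0.24  ]
rim [ 0.6193 -0.3088  0.075 ]
eartip [ 0.5713 -0.2796  0.055 ]
bowl [ 0.6037 -0.1316  0.09  ]
bowl0 [ 0.6092 -0.1345  0.05  ]
glass [ 0.4631 -0.291   0.075 ]
coast [ 0.4394 -0.1415  0.04  ]
rim s [ 0.6236 -0.3055  0.075 ] ear s [ 0.5821 -0.2783  0.06  ]
bartop s [0.6738 0.1465 0.24  ] doorfree top outer s [0.7141 0.1821 0.248 ]
```

```bash
cat >> h.py <<'E'
def pose(x,y,z,yaw,tilt=0): # tool down, tool x at yaw (deg); tilt = turn about tool y (deg)
    return np.array([x,y,z]), R.from_euler('z',yaw,degrees=True)*R.from_euler('x',180,degrees=True)*R.from_euler('y',tilt,degrees=True)
def plan(wps,start=None):
    if start is None:
        s=readout.read_state(); p,r=np.array(s["tool_pos"]),R.from_rotvec(s["tcp_rot"])
        print("at",p.round(4),"tool x yaw",np.degrees(np.arctan2(*r.apply([1,0,0])[[1,0]])).round(2))
    else: p,r=pose(*start)
    for w in wps:
        P,Q=pose(*w); d=r.inv().apply(P-p); a=(r.inv()*Q).as_rotvec(degrees=True)
        print(w,"->",d.round(4).tolist(),a.round(2).tolist()); p,r=P,Q
E
python3 - <<'E'
from h import *
plan([(0.33,-0.39,.29,35),(0.5,-0.12,.29,57),(.671,.145,.30,78.5),(.671,.145,.224,78.5)])
E
```

```text
at [ 0.1556 -0.6564  0.2475] tool x yaw 13.34
(0.33, -0.39, 0.29, 35) -> [0.2311, -0.219, -0.0422] [-0.08, -0.02, -21.66]
(0.5, -0.12, 0.29, 57) -> [0.2941, -0.1237, -0.0] [-0.0, 0.0, -22.0]
(0.671, 0.145, 0.3, 78.5) -> [0.3154, -0.0009, -0.01] [0.0, 0.0, -21.5]
(0.671, 0.145, 0.224, 78.5) -> [0.0, -0.0, 0.076] [0.0, 0.0, 0.0]
```

jog_arm(deltas=[0.231,-0.219,-0.042,0,0,-21.66,1,0.231,-0.219,-0.042,0,0,-21.66,1,0.231,-0.219,-0.042,0,0,-21.66,1,0.231,-0.219,-0.042,0,0,-21.66,1,0.231,-0.219,-0.042,0,0,-21.66,1,0.231,-0.219,-0.042,0,0,-21.66,1,0.231,-0.219,-0.042,0,0,-21.66,1,0.231,-0.219,-0.042,0,0,-21.66,1], squeeze=25)

```text
time: 1.0
tool_pos: [0.3315, -0.3881, 0.291]
tcp_rot: [2.994, 0.95, 0.002]
wrist_force: [-0.3, 0.1, 1.1]
width: 0.999
grip_force: 0.0
```

jog_arm(deltas=[0.294,-0.124,0,0,0,-22,1,0.294,-0.124,0,0,0,-22,1,0.294,-0.124,0,0,0,-22,1,0.294,-0.124,0,0,0,-22,1,0.294,-0.124,0,0,0,-22,1,0.294,-0.124,0,0,0,-22,1,0.294,-0.124,0,0,0,-22,1,0.294,-0.124,0,0,0,-22,1])

```text
time: 1.8
tool_pos: [0.5008, -0.1189, 0.2898]
tcp_rot: [-2.758, -1.503, 0.0]
wrist_force: [-0.3, -0.3, -0.7]
width: 0.998
grip_force: 0.0
```

jog_arm(deltas=[0.315,-0.001,-0.01,0,0,-21.5,1,0.315,-0.001,-0.01,0,0,-21.5,1,0.315,-0.001,-0.01,0,0,-21.5,1,0.315,-0.001,-0.01,0,0,-21.5,1,0.315,-0.001,-0.01,0,0,-21.5,1,0.315,-0.001,-0.01,0,0,-21.5,1,0.315,-0.001,-0.01,0,0,-21.5,1,0.315,-0.001,-0.01,0,0,-21.5,1])

```text
time: 2.6
tool_pos: [0.6714, 0.1444, 0.2991]
tcp_rot: [-2.432, -1.989, 0.002]
wrist_force: [-0.0, 0.2, -0.2]
width: 1.0
grip_force: 0.0
```

```bash
python3 - <<'E'
from h import *
import cv2
plan([(.671,.145,.224,78.5)])
w=read_camera("wrist");cv2.imwrite("pics/w1.png",w["color"]);print(w["origin"],w["attitude"],w["fx"])
print("bar expected px",proj(w,[.671,.145,.24]),"tcp ahead",proj(w,readout.read_state()["tool_pos"]))
E
```

```text
at [0.6714 0.1444 0.2991] tool x yaw 78.56
(0.671, 0.145, 0.224, 78.5) -> [0.0006, -0.0004, 0.0751] [-0.06, 0.06, 0.06]
[0.68854344 0.22359352 0.42547916] [ 2.8045782  -0.2802542  -0.04765225] 364.9936306516908
bar expected px [320.69370696 272.92008322] tcp ahead [319.50288678 336.81588209]
```

View pics/w1.png

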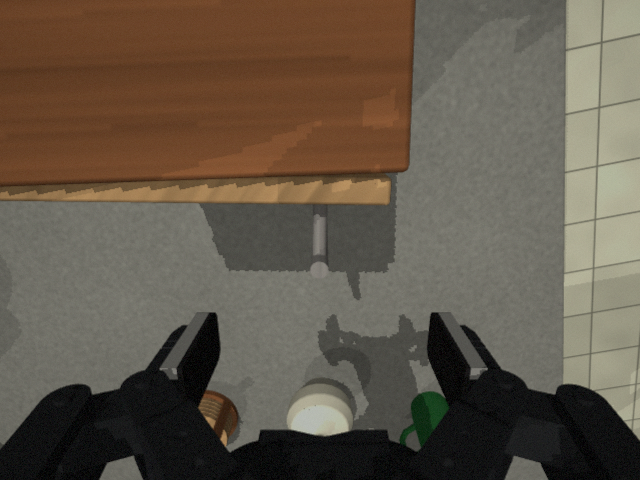

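The wrist view shows the bar's top end at (319,269) between the fingers, about 2 mm nearer the door than I estimated. I'll descend and grip.

jog_arm(deltas=[0.002,0,0.035,0,0,0,1,0.002,0,0.075,0,0,0,1,0.002,0,0.075,0,0,0,0,0.002,0,0.075,0,0,0,-0.8,0.002,0,0.075,0,0,0,-0.8,0.002,0,0.075,0,0,0,-0.8,0.002,0,0.075,0,0,0,-0.8,0.002,0,0.075,0,0,0,-0.8])

```text
time: 3.45
tool_pos: [0.67, 0.1478, 0.2279]
tcp_rot: [-2.431, -1.986, -0.002]
wrist_force: [-6.7, 2.4, 5.3]
width: 0.107
grip_force: 24.3
```

```bash
cat >> h.py <<'E'
H=np.array([.5185,.2306])
def arc(total,n=8,calls=1,g=-1):
    s=readout.read_state(); p,r=np.array(s["tool_pos"]),R.from_rotvec(s["tcp_rot"]); h=np.r_[H,p[2]]
    print("t",s["time"],"radius",np.linalg.norm(p-h),"ang",np.degrees(np.arctan2(*(p-h)[[1,0]])),"f",s["wrist_force"].round(1),"w",s["width"].round(3),s["grip_force"])
    for c in range(calls):
        out=[]
        for k in range(1,n+1):
            Z=R.from_euler('z',-total*k/n,degrees=True); d=r.inv().apply(Z.apply(p-h)+h-p)
            out+=[round(float(d[0]),4),round(float(d[1]),4),0,0,0,round(total*k/n,2),g]
        print(out); Z=R.from_euler('z',-total,degrees=True); p=Z.apply(p-h)+h; r=Z*r
E
python3 -c "
from h import *
arc(30)"
```

```text
Traceback (most recent call last):
  File "h.py", line 24, in arc
    print("t",s["time"],"radius",np.linalg.norm(p-h),"ang",np.degrees(np.arctan2(*(p-h)[[1,0]])),"f",s["wrist_force"].round(1),"w",s["width"].round(3),s["grip_force"])
                                                                                                                                   ^^^^^^^^^^^^^^^^
AttributeError: 'float' object has no attribute 'round'
```

```bash
sed -i 's/s\["width"\].round(3)/s["width"]/' h.py; python3 -c "
from h import *
arc(30)"
```

```text
t 3.45 radius 0.17267102343570184 ang -28.654497296948335 f [-6.7  2.4  5.3] w 0.10738115174274356 24.295019209384918
[-0.0107, -0.0037, 0, 0, 0, 3.75, -1, -0.0211, -0.0081, 0, 0, 0, 7.5, -1, -0.0312, -0.0131, 0, 0, 0, 11.25, -1, -0.041, -0.0188, 0, 0, 0, 15.0, -1, -0.0503, -0.0251, 0, 0, 0, 18.75, -1, -0.0593, -0.0321, 0, 0, 0, 22.5, -1, -0.0677, -0.0396, 0, 0, 0, 26.25, -1, -0.0757, -0.0476, 0, 0, 0, 30.0, -1]
```

jog_arm(deltas=[-0.0107,-0.0037,0,0,0,3.75,-1,-0.0211,-0.0081,0,0,0,7.5,-1,-0.0312,-0.0131,0,0,0,11.25,-1,-0.041,-0.0188,0,0,0,15.0,-1,-0.0503,-0.0251,0,0,0,18.75,-1,-0.0593,-0.0321,0,0,0,22.5,-1,-0.0677,-0.0396,0,0,0,26.25,-1,-0.0757,-0.0476,0,0,0,30.0,-1])

```text
time: 4.25
tool_pos: [0.6084, 0.0849, 0.2279]
tcp_rot: [-2.861, -1.285, -0.005]
wrist_force: [-4.6, 9.3, 6.3]
width: 0.106
grip_force: 25.1
```

```bash
python3 -c "
from h import *
arc(29)"
```

```text
t 4.25 radius 0.1712101744493477 ang -58.33060576184358 f [-4.6  9.3  6.3] w 0.10642812900816363 25.054333806037903
[-0.0103, -0.0034, 0, 0, 0, 3.62, -1, -0.0203, -0.0075, 0, 0, 0, 7.25, -1, -0.0301, -0.0122, 0, 0, 0, 10.88, -1, -0.0395, -0.0176, 0, 0, 0, 14.5, -1, -0.0486, -0.0235, 0, 0, 0, 18.12, -1, -0.0573, -0.0299, 0, 0, 0, 21.75, -1, -0.0655, -0.0369, 0, 0, 0, 25.38, -1, -0.0733, -0.0444, 0, 0, 0, 29.0, -1]
```

jog_arm(deltas=[-0.0103,-0.0034,0,0,0,3.62,-1,-0.0203,-0.0075,0,0,0,7.25,-1,-0.0301,-0.0122,0,0,0,10.88,-1,-0.0395,-0.0176,0,0,0,14.5,-1,-0.0486,-0.0235,0,0,0,18.12,-1,-0.0573,-0.0299,0,0,0,21.75,-1,-0.0655,-0.0369,0,0,0,25.38,-1,-0.0733,-0.0444,0,0,0,29.0,-1])

```text
time: 5.05
tool_pos: [0.5279, 0.0604, 0.2279]
tcp_rot: [-3.09, -0.528, -0.008]
wrist_force: [-0.7, 14.0, 4.1]
width: 0.111
grip_force: 25.0
```

```bash
python3 -c "
from h import *
arc(29)"
```

```text
t 5.05 radius 0.17042660348619906 ang -86.84011107243002 f [-0.7 14.   4.1] w 0.11092759879496444 25.038577616214752
[-0.0103, -0.0033, 0, 0, 0, 3.62, -1, -0.0203, -0.0073, 0, 0, 0, 7.25, -1, -0.03, -0.0119, 0, 0, 0, 10.88, -1, -0.0395, -0.0171, 0, 0, 0, 14.5, -1, -0.0485, -0.0229, 0, 0, 0, 18.12, -1, -0.0573, -0.0293, 0, 0, 0, 21.75, -1, -0.0655, -0.0362, 0, 0, 0, 25.38, -1, -0.0734, -0.0436, 0, 0, 0, 29.0, -1]
```

jog_arm(deltas=[-0.0103,-0.0033,0,0,0,3.62,-1,-0.0203,-0.0073,0,0,0,7.25,-1,-0.03,-0.0119,0,0,0,10.88,-1,-0.0395,-0.0171,0,0,0,14.5,-1,-0.0485,-0.0229,0,0,0,18.12,-1,-0.0573,-0.0293,0,0,0,21.75,-1,-0.0655,-0.0362,0,0,0,25.38,-1,-0.0734,-0.0436,0,0,0,29.0,-1])

```text
time: 5.85
tool_pos: [0.4459, 0.0765, 0.2279]
tcp_rot: [-3.123, 0.263, -0.012]
wrist_force: [5.6, 12.7, -0.9]
width: 0.109
grip_force: 24.8
```

```bash
python3 -c "
from h import *
arc(8)"
```

```text
t 5.85 radius 0.17036201229765338 ang -115.21110962451974 f [ 5.6 12.7 -0.9] w 0.10908483455117636 24.771114885807037
[-0.0029, -0.0008, 0, 0, 0, 1.0, -1, -0.0057, -0.0017, 0, 0, 0, 2.0, -1, -0.0085, -0.0026, 0, 0, 0, 3.0, -1, -0.0113, -0.0036, 0, 0, 0, 4.0, -1, -0.0141, -0.0046, 0, 0, 0, 5.0, -1, -0.0169, -0.0057, 0, 0, 0, 6.0, -1, -0.0197, -0.0068, 0, 0, 0, 7.0, -1, -0.0224, -0.008, 0, 0, 0, 8.0, -1]
```

jog_arm(deltas=[0,0,0,0,0,0,0,0,0,0,0,0,0,1,0,0,0,0,0,0,1,0,0,-0.03,0,0,0,1,0,0,-0.07,0,0,0,1,0,0,-0.1,0,0,0,1,0,0,-0.1,0,0,0,1,0,0,-0.1,0,0,0,1])

```text
time: 6.65
tool_pos: [0.4441, 0.0726, 0.326]
tcp_rot: [-3.131, 0.261, -0.003]
wrist_force: [-0.8, -0.2, 0.1]
width: 1.002
grip_force: 0.0
```

```bash
python3 - <<'E'
from h import *
plan([(.5,-.05,.32,43),(.57,-.2,.31,95),(.6215,-.307,.28,148)])
E
```

```text
at [0.4441 0.0726 0.326 ] tool x yaw -9.52
(0.5, -0.05, 0.32, 43) -> [0.0754, 0.1116, 0.0061] [0.03, -0.09, -52.52]
(0.57, -0.2, 0.31, 95) -> [-0.0511, 0.1574, 0.01] [0.0, 0.0, -52.0]
(0.6215, -0.307, 0.28, 148) -> [-0.1111, 0.042, 0.03] [-0.0, 0.0, -53.0]
```

jog_arm(deltas=[0.0754,0.1116,0.006,0,0,-52.5,1,0.0754,0.1116,0.006,0,0,-52.5,1,0.0754,0.1116,0.006,0,0,-52.5,1,0.0754,0.1116,0.006,0,0,-52.5,1,0.0754,0.1116,0.006,0,0,-52.5,1,0.0754,0.1116,0.006,0,0,-52.5,1,0.0754,0.1116,0.006,0,0,-52.5,1,0.0754,0.1116,0.006,0,0,-52.5,1])

```text
time: 7.45
tool_pos: [0.4985, -0.0498, 0.3169]
tcp_rot: [-2.921, -1.15, 0.006]
wrist_force: [-0.2, -1.3, -0.2]
width: 1.003
grip_force: 0.0
```

jog_arm(deltas=[-0.051,0.1574,0.01,0,0,-52,1,-0.051,0.1574,0.01,0,0,-52,1,-0.051,0.1574,0.01,0,0,-52,1,-0.051,0.1574,0.01,0,0,-52,1,-0.051,0.1574,0.01,0,0,-52,1,-0.051,0.1574,0.01,0,0,-52,1,-0.051,0.1574,0.01,0,0,-52,1,-0.051,0.1574,0.01,0,0,-52,1])

```text
time: 8.25
tool_pos: [0.569, -0.1994, 0.3082]
tcp_rot: [-2.126, -2.311, 0.001]
wrist_force: [-0.0, 0.3, -0.1]
width: 0.998
grip_force: 0.0
```

jog_arm(deltas=[-0.111,0.042,0.03,0,0,-53,1,-0.111,0.042,0.03,0,0,-53,1,-0.111,0.042,0.03,0,0,-53,1,-0.111,0.042,0.03,0,0,-53,1,-0.111,0.042,0.03,0,0,-53,1,-0.111,0.042,0.03,0,0,-53,1,-0.111,0.042,0.03,0,0,-53,1,-0.111,0.042,0.03,0,0,-53,1])

```text
time: 9.05
tool_pos: [0.6209, -0.3061, 0.2791]
tcp_rot: [-0.872, -3.018, -0.0]
wrist_force: [-0.8, 0.3, 0.9]
width: 1.003
grip_force: 0.0
```

```bash
python3 - <<'E'
from h import *
import cv2,pickle
plan([(.6215,-.307,.28,148)])
w=read_camera("wrist");t=read_camera("top");s=read_camera("scene")
pickle.dump((w,t,s),open("v2.pkl","wb"))
r=lambda i,x,y,w,h,k:cv2.resize(i[y:y+h,x:x+w],None,fx=k,fy=k,interpolation=cv2.INTER_CUBIC)
o=np.zeros((600,800,3),np.uint8)
o[:300,:400]=cv2.resize(w["color"],(400,300))
o[300:,:400]=r(t["color"],130,150,200,150,2); o[:300,400:]=r(s["color"],360,150,200,150,2)
o[300:,400:]=r(w["color"],200,180,240,180,1.6667)[:300,:400]
cv2.imwrite("pics/v2.png",o)
print(proj(w,[.6215,-.307,.075]))
E
```

```text
at [ 0.6209 -0.3061  0.2791] tool x yaw 147.77
(0.6215, -0.307, 0.28, 148) -> [-0.001, -0.0004, -0.0009] [-0.0, -0.02, -0.23]
[323.22027997 212.03292451]
```

View pics/v2.png

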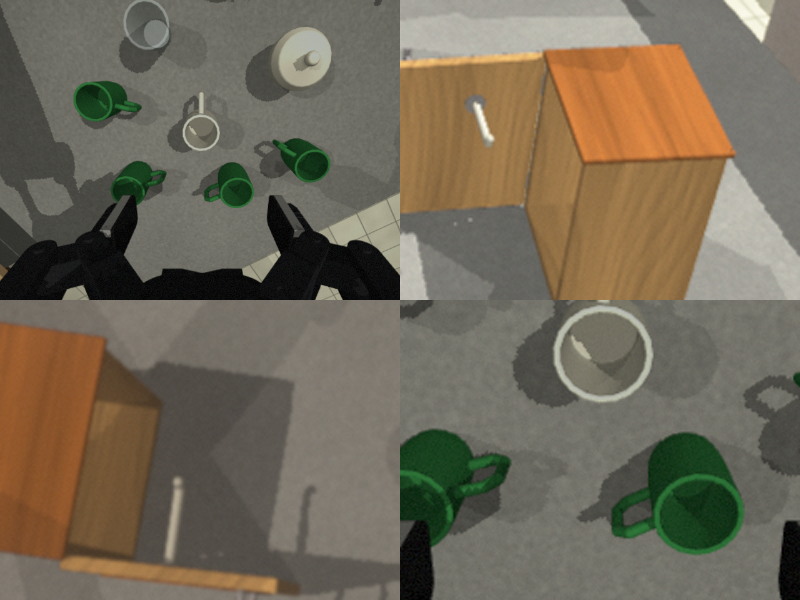

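The wrist view shows the cup's rim centred at (322,212), where I expected it, and the ear pointing straight along tool x. The door stands square with the hook exposed. I'll descend, grip and lift.

jog_arm(deltas=[0,0,0.05,0,0,0,1,0,0,0.1,0,0,0,1,0,0,0.15,0,0,0,1,0,0,0.19,0,0,0,1,0,0,0.22,0,0,0,1,0,0,0.22,0,0,0,1,0,0,0.22,0,0,0,0.6,0,0,0.22,0,0,0,0.4], squeeze=35)

```text
time: 10.0
tool_pos: [0.623, -0.3074, 0.0623]
tcp_rot: [0.866, 3.015, -0.002]
wrist_force: [-0.1, 0.2, -0.1]
width: 0.705
grip_force: 0.0
```

jog_arm(deltas=[0,0,0,0,0,0,0,0,0,0,0,0,0,0,0,0,0,0,0,0,-0.2,0,0,0,0,0,0,-0.2,0,0,0,0,0,0,-0.2,0,0,-0.03,0,0,0,-0.2,0,0,-0.07,0,0,0,-0.2,0,0,-0.07,0,0,0,-0.2])

```text
time: 10.8
tool_pos: [0.6251, -0.3086, 0.1372]
tcp_rot: [0.863, 3.008, -0.004]
wrist_force: [1.6, 0.4, -0.2]
width: 0.633
grip_force: 38.2
```

```bash
python3 - <<'E'
from h import *
import pickle
w,t,s=pickle.load(open("v2.pkl","rb"))
# hook: top crop (130,150) x2 at (0,300) ; scene crop (360,150) x2 at (400,0)
T=lambda x,y:(130+x/2,150+(y-300)/2); S=lambda x,y:(360+(x-400)/2,150+y/2)
a=ray(t,T(169.5,559),.185);b=ray(t,T(178,482),.198);d1=ray(t,T(62,557),.248);d2=ray(t,T(277,577),.248);d0=ray(t,T(277,590),.248)
print("top root",a,"tip",b,"door inner edge",d1,d2,d0)
print("rod ang",np.degrees(np.arctan2(*(b-a)[[1,0]])),"door ang",np.degrees(np.arctan2(*(d2-d1)[[1,0]])))
print("scene tip",ray(s,S(490,140),.195),"root",ray(s,S(476,105),.185))
print(ray(s,S(545,51),.258))
# predicted
for ang in(-97.7,-99,-96):
    u=np.array([np.cos(np.radians(ang)),np.sin(np.radians(ang))]);n=np.array([-u[1],u[0]])
    r=H+.085*u; tip=r+.085*n; print(ang,"root",r,"tip",tip,"px top",proj(t,[*tip,.198]),proj(t,[*r,.185]),"scene",proj(s,[*tip,.198]),proj(s,[*r,.185]))
print("obs px top tip/root",T(178,482),T(169.5,559),"scene",S(490,140),S(476,105))
E
```

```text
top root [0.51544599 0.14750632 0.185     ] tip [0.58984641 0.13727326 0.198     ] door inner edge [0.51573176 0.23141127 0.248     ] [0.4936381  0.03511255 0.248     ] [0.48186587 0.03515012 0.248     ]
rod ang -7.8313417201087425 door ang -96.42168552059374
scene tip [0.59543506 0.13989361 0.195     ] root [0.51486752 0.15101934 0.185     ]
[0.51987417 0.23122034 0.258     ]
-97.7 root [0.50711117 0.14636643] tip [0.59134475 0.1349776 ] px top [220.18211246 240.2205649 ] [215.27424252 283.7478993 ] scene [402.60979746 218.27858218] [395.23774214 200.91580002]
-99 root [0.50520307 0.14664649] tip [0.58915658 0.13334956] px top [221.00078373 241.31042195] [215.11815979 284.72746126] scene [401.6632364  217.81383865] [395.09749379 200.44796023]
-96 root [0.50961508 0.14606564] tip [0.59414944 0.13718072] px top [219.07414904 238.82582213] [215.4448662  282.46405872] scene [403.87157827 218.86839777] [395.44736765 201.52733235]
obs px top tip/root (219.0, 241.0) (214.75, 279.5) scene (405.0, 220.0) (398.0, 202.5)
```

```bash
python3 - <<'E'
from h import *
plan([(.625,-.24,.25,132),(.626,-.05,.26,97),(.6266,.0941,.2123,82.5)])
E
```

```text
at [ 0.6251 -0.3086  0.1372] tool x yaw 147.99
(0.625, -0.24, 0.25, 132) -> [0.035, 0.0582, -0.1132] [0.15, 0.7, 15.99]
(0.626, -0.05, 0.26, 97) -> [0.1405, 0.1279, -0.01] [0.0, -0.0, 35.0]
(0.6266, 0.0941, 0.2123, 82.5) -> [0.143, 0.0182, 0.0477] [0.0, -0.0, 14.5]
```

jog_arm(deltas=[0,0,-0.05,0,0,0,-0.2,0.01,0.01,-0.1132,0,0,5,-0.2,0.035,0.0582,-0.1132,0,0,16,-0.2,0.035,0.0582,-0.1132,0,0,16,-0.2,0.035,0.0582,-0.1132,0,0,16,-0.2,0.035,0.0582,-0.1132,0,0,16,-0.2])

```text
time: 11.4
tool_pos: [0.6217, -0.2385, 0.2418]
tcp_rot: [-1.275, -2.87, 0.001]
wrist_force: [-1.4, -0.4, -2.1]
width: 0.63
grip_force: 38.1
```

jog_arm(deltas=[0.018,0.016,-0.001,0,0,4,-0.2,0.04,0.036,-0.003,0,0,10,-0.2,0.065,0.059,-0.005,0,0,16,-0.2,0.09,0.082,-0.006,0,0,22,-0.2,0.115,0.105,-0.008,0,0,29,-0.2,0.133,0.121,-0.01,0,0,33,-0.2,0.1405,0.128,-0.01,0,0,35,-0.2,0.1405,0.128,-0.01,0,0,35,-0.2])

```text
time: 12.2
tool_pos: [0.6229, -0.048, 0.2511]
tcp_rot: [-2.079, -2.353, 0.002]
wrist_force: [0.3, -0.4, -1.0]
width: 0.638
grip_force: 38.1
```

jog_arm(deltas=[0.018,0.002,0,0,0,2,-0.2,0.045,0.006,0,0,0,5,-0.2,0.075,0.01,0.01,0,0,8,-0.2,0.105,0.013,0.02,0,0,11,-0.2,0.13,0.016,0.035,0,0,13,-0.2,0.143,0.0182,0.0477,0,0,14.5,-0.2,0.143,0.0182,0.0477,0,0,14.5,-0.2,0.143,0.0182,0.0477,0,0,14.5,-0.2])

```text
time: 13.0
tool_pos: [0.6238, 0.0942, 0.2039]
tcp_rot: [-2.361, -2.072, 0.003]
wrist_force: [0.8, -0.1, -0.2]
width: 0.629
grip_force: 38.1
```

```bash
python3 - <<'E'
from h import *
import cv2,pickle
s0=readout.read_state();print(s0["wrist_force"],s0["width"],s0["time"])
plan([(.6266,.0941,.2123,82.5)])
w=read_camera("wrist");t=read_camera("top");s=read_camera("scene")
pickle.dump((w,t,s),open("v3.pkl","wb"))
r=lambda i,x,y,w,h,k:cv2.resize(i[y:y+h,x:x+w],None,fx=k,fy=k,interpolation=cv2.INTER_CUBIC)
o=np.zeros((600,800,3),np.uint8)
o[:300,:400]=r(w["color"],160,120,320,240,1.25)
o[300:,:400]=r(t["color"],150,180,160,120,2.5); o[:,400:]=r(s["color"],330,140,100,150,4)
cv2.imwrite("pics/v3.png",o)
E
```

```text
[ 0.76183056 -0.07136894 -0.23216676] 0.6288087833432279 13.0
at [0.6238 0.0942 0.2039] tool x yaw 82.55
(0.6266, 0.0941, 0.2123, 82.5) -> [0.0002, 0.0028, -0.0084] [-0.1, 0.08, 0.05]
```

View pics/v3.png

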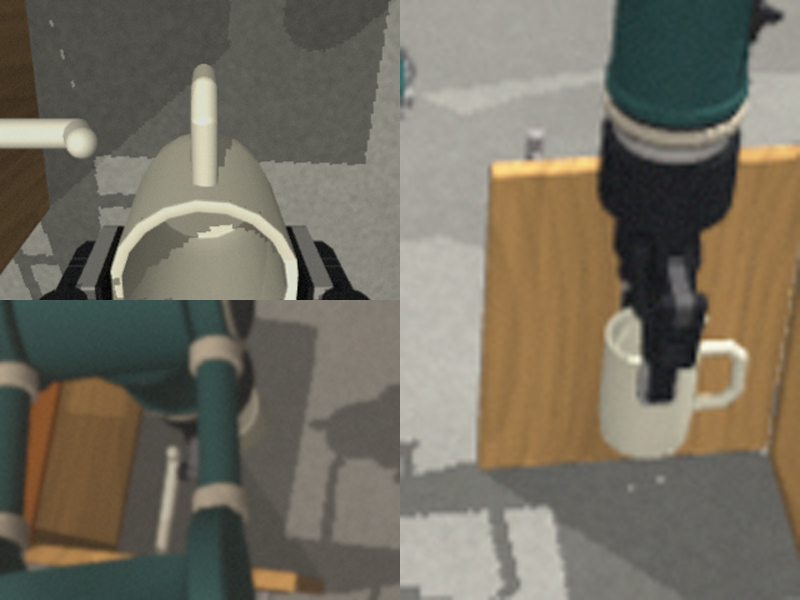

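The wrist view shows the hook tip at crop (82,139), which is about (225.6,231.2) in the full image. The ear runs vertically at crop column 204, with its outer end near row 66. The scene view shows the cup held upright with its ear toward the hinge. Next I'll compare these with the model.

```bash
python3 - <<'E'
from h import *
import pickle
np.set_printoptions(precision=4,suppress=True)
w,t,s=pickle.load(open("v3.pkl","rb"))
W=lambda x,y:(160+x/1.25,120+y/1.25); iW=lambda p:((p[0]-160)*1.25,(p[1]-120)*1.25)
st=readout.read_state();p=np.array(st["tool_pos"]);r=R.from_rotvec(st["tcp_rot"])
cup=lambda y,z,x=0:p+r.apply([y,x,-(z-.0623)])   # cup y along tool x
print("rim far outer",iW(proj(w,cup(.028,.075))),"obs (204,201)")
print("rim sides",iW(proj(w,cup(0,.075,.028))),iW(proj(w,cup(0,.075,-.028))),"obs 299/111")
for z in(.03,.04,.05,.055):print("ear outer",z,iW(proj(w,cup(.058,z))))
print("ear root top",iW(proj(w,cup(.028,.065))),"obs 204,~185")
tip=ray(w,W(82,139),.1975);print("tip top w",tip); 
print("rod line pts",ray(w,W(0,132),.185),ray(w,W(60,135),.185))
S=lambda x,y:(330+(x-400)/4,140+y/4); iS=lambda q:(400+(q[0]-330)*4,(q[1]-140)*4)
for n,q in[("ear outer mid",cup(.058,.04)),("bottom",cup(0,0)),("loop",cup(.039,.04))]:print(n,iS(proj(s,q)))
print("obs scene: ear outer ~ (745,370), bottom center ~(643,437), loop centre ~(715,374)")
T=lambda x,y:(150+x/2.5,180+(y-300)/2.5)
print("top tip",ray(t,T(174,450),.198),"root",ray(t,T(161,549),.185))
E
```

```text
rim far outer (np.float64(204.06268931681035), np.float64(205.76488927271328)) obs (204,201)
rim sides (np.float64(300.8430150452874), np.float64(294.3647086350072)) (np.float64(106.99136628887693), np.float64(293.64252831352235)) obs 299/111
ear outer 0.03 (np.float64(204.66609348257208), np.float64(69.24301362380035))
ear outer 0.04 (np.float64(204.60450270517), np.float64(73.80649516556699))
ear outer 0.05 (np.float64(204.5343898819312), np.float64(79.00140564060851))
ear outer 0.055 (np.float64(204.49556516795928), np.float64(81.87806791129216))
ear root top (np.float64(204.17406703174834), np.float64(190.9374072123307)) obs 204,~185
tip top w [0.5931 0.1391 0.1975]
rod line pts [0.5627 0.1416 0.185 ] [0.5822 0.1381 0.185 ]
ear outer mid (np.float64(737.8933567558229), np.float64(370.8970386664615))
bottom (np.float64(636.0441275826001), np.float64(427.5040746560778))
loop (np.float64(706.3911095699032), np.float64(372.9993523968841))
obs scene: ear outer ~ (745,370), bottom center ~(643,437), loop centre ~(715,374)
top tip [0.5918 0.1361 0.198 ] root [0.5153 0.1482 0.185 ]
```

jog_arm(deltas=[-0.001,0,-0.0084,0,0,0,-0.2,-0.001,0,-0.0084,0,0,0,-0.2,-0.001,-0.01,-0.0084,0,0,0,-0.2,-0.001,-0.02,-0.0084,0,0,0,-0.2,-0.0005,-0.03,-0.0084,0,0,0,-0.2,-0.0005,-0.04,-0.0084,0,0,0,-0.2,0,-0.05,-0.0084,0,0,0,-0.2,0,-0.05,-0.0084,0,0,0,-0.2])

```text
time: 13.95
tool_pos: [0.5727, 0.1026, 0.2131]
tcp_rot: [-2.361, -2.072, 0.001]
wrist_force: [0.2, -0.1, -1.5]
width: 0.622
grip_force: 38.1
```

```bash
python3 - <<'E'
from h import *
import cv2,pickle
s0=readout.read_state();print(s0["wrist_force"],s0["width"],s0["time"],s0["tool_pos"])
w=read_camera("wrist");s=read_camera("scene")
r=lambda i,x,y,w,h,k:cv2.resize(i[y:y+h,x:x+w],None,fx=k,fy=k,interpolation=cv2.INTER_CUBIC)
o=np.zeros((600,800,3),np.uint8)
o[:,:400]=r(w["color"],220,120,160,240,2.5); o[:,400:]=r(s["color"],330,140,100,150,4)
cv2.imwrite("pics/v4.png",o)
E
```

```text
[ 0.24601115 -0.13769853 -1.46525771] 0.6217528045615741 13.95 [0.57265484 0.10257716 0.21305908]
```

View pics/v4.png

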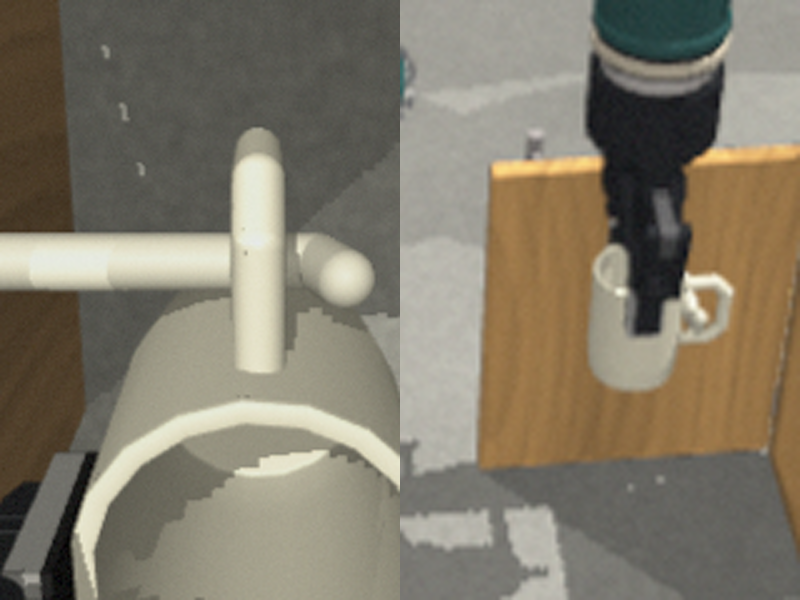

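The rod passes through the ear: in the wrist view the ear column is at 258 and the bent tip at (345,280). I'll move further in, lower, then tilt about the rod to reduce the swing.

jog_arm(deltas=[0,-0.008,0,0,0,0,-0.2,0,-0.015,0,0,0,0,-0.2,0,-0.015,0.005,0,0,0,-0.2,0,-0.015,0.01,0,0,0,-0.2,0,-0.015,0.014,0,0,0,-0.2,0,-0.015,0.014,0,0,0,-0.2])

```text
time: 14.65
tool_pos: [0.559, 0.104, 0.198]
tcp_rot: [-2.361, -2.071, 0.002]
wrist_force: [0.9, -1.1, -1.6]
width: 0.631
grip_force: 40.9
```

jog_arm(deltas=[-0.0009,0,0.0029,0,4,0,-0.2,-0.0016,0,0.0058,0,8,0,-0.2,-0.0023,0,0.0118,0,16,0,-0.2,-0.0022,0,0.0178,0,24,0,-0.2,-0.0022,0,0.0178,0,24,0,-0.2])

```text
time: 15.15
tool_pos: [0.5579, 0.0991, 0.1788]
tcp_rot: [-2.132, -1.858, -0.45]
wrist_force: [-0.1, -1.6, -1.3]
width: 0.628
grip_force: 40.9
```

```bash
python3 -c "
from h import *
s=readout.read_state();print(s['q'],s['wrist_force'],s['tool_pos'],R.from_rotvec(s['tcp_rot']).as_matrix().round(3))"
```

```text
[-0.10983027  0.09718323  1.98956765  0.47573356  1.09704526 -0.20240845] [-0.05857735 -1.62580413 -1.32695068] [0.55787794 0.09912495 0.17884094] [[ 0.125  0.991  0.051]
 [ 0.905 -0.135  0.404]
 [ 0.408 -0.004 -0.913]]
```

jog_arm(deltas=[-0.0009,0,0.0029,0,4,0,-0.2,-0.0016,0,0.0058,0,8,0,-0.2,-0.0023,0,0.0118,0,16,0,-0.2,-0.0022,0,0.0178,0,24,0,-0.2,-0.0022,0,0.0178,0,24,0,-0.2])

```text
time: 15.65
tool_pos: [0.5591, 0.1052, 0.161]
tcp_rot: [-1.856, -1.619, -0.82]
wrist_force: [-0.4, -7.2, -1.4]
width: 0.628
grip_force: 42.2
```

```bash
python3 - <<'E'
from h import *
import cv2
s=readout.read_state();print(s['q'],s['wrist_force'],s['tool_pos'],s['time'])
w=read_camera("wrist");s=read_camera("scene")
r=lambda i,x,y,w,h,k:cv2.resize(i[y:y+h,x:x+w],None,fx=k,fy=k,interpolation=cv2.INTER_CUBIC)
o=np.zeros((600,800,3),np.uint8)
o[:,:400]=r(w["color"],220,120,160,240,2.5); o[:,400:]=r(s["color"],330,140,100,150,4)
cv2.imwrite("pics/v5.png",o)
E
```

```text
[-0.30222266  0.22612869  2.05036285  0.8896178   1.22741489 -0.64218059] [-0.41069509 -7.19808465 -1.38990526] [0.5590657  0.10516522 0.16101934] 15.65
```

View pics/v5.png

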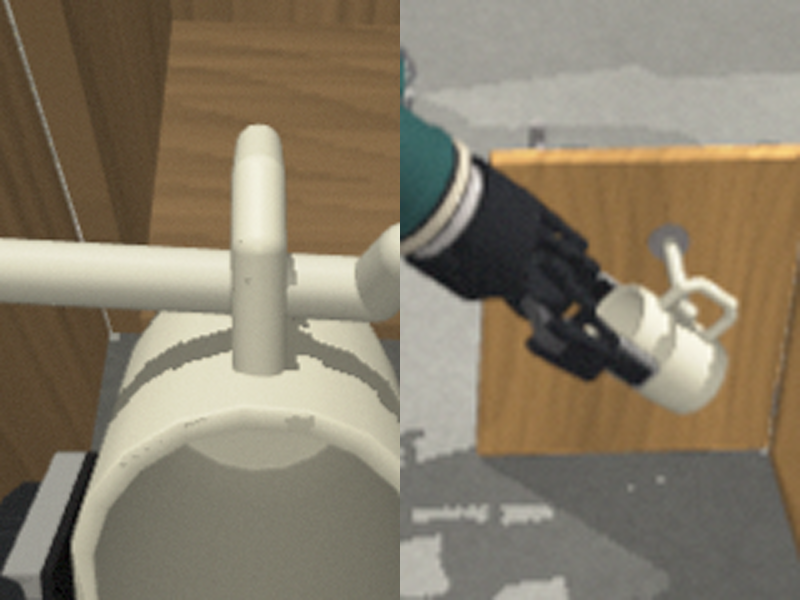

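The rod is through the ear, with the cup tilted and the rod close to the cup wall. I'll ease the cup outward, release and back straight off.

jog_arm(deltas=[-0.004,0,0,0,0,0,-0.2,-0.008,0,0,0,0,0,-0.2,-0.008,0,0,0,0,0,-0.2])

```text
time: 16.05
tool_pos: [0.5591, 0.102, 0.158]
tcp_rot: [-1.853, -1.626, -0.823]
wrist_force: [-0.1, -1.1, -0.2]
width: 0.631
grip_force: 41.7
```

jog_arm(deltas=[0,0,0,0,0,0,0.4,0,0,0,0,0,0,0.6,0,0,0,0,0,0,0.6,0,0,-0.015,0,0,0,0.6,0,0,-0.045,0,0,0,0.6,0,0,-0.09,0,0,0,0.6,0,0,-0.13,0,0,0,0.6,0,0,-0.15,0,0,0,0.6])

```text
time: 16.85
tool_pos: [0.5454, -0.0117, 0.2622]
tcp_rot: [-1.855, -1.628, -0.828]
wrist_force: [1.1, -0.4, -0.4]
width: 0.8
grip_force: 0.0
```

jog_arm(deltas=[0,0,-0.05,0,0,0,0.6,0,0,-0.05,0,0,0,0.6,0,0,-0.05,0,0,0,0.6,0,0,-0.05,0,0,0,0.6,0,0,-0.05,0,0,0,0.6,0,0,-0.05,0,0,0,0.6,0,0,-0.05,0,0,0,0.6,0,0,-0.05,0,0,0,0.6])

```text
time: 17.65
tool_pos: [0.5396, -0.0449, 0.2917]
tcp_rot: [-1.852, -1.625, -0.824]
wrist_force: [0.1, 0.2, -0.5]
width: 0.804
grip_force: 0.0
```

```bash
python3 - <<'E'
from h import *
import cv2
s=readout.read_state();print(s['wrist_force'],s['tool_pos'],s['time'])
t=read_camera("top");s=read_camera("scene")
r=lambda i,x,y,w,h,k:cv2.resize(i[y:y+h,x:x+w],None,fx=k,fy=k,interpolation=cv2.INTER_CUBIC)
o=np.zeros((600,800,3),np.uint8)
o[:,:400]=r(t["color"],140,150,160,240,2.5); o[:,400:]=r(s["color"],330,140,100,150,4)
cv2.imwrite("pics/v6.png",o)
E
```

```text
[ 0.12530072  0.23007605 -0.48439431] [ 0.53960433 -0.04493079  0.29171213] 17.65
```

View pics/v6.png

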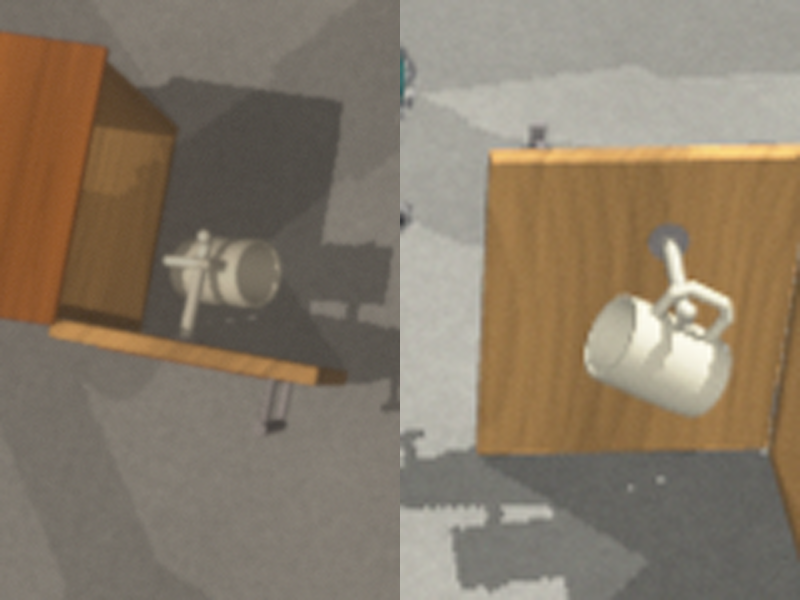

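The cup hangs on the hook by its ear and the robot is clear. I'll wait for the swing to die out.

jog_arm(deltas=[0,0,0,0,0,0,0.6,0,0,0,0,0,0,0.6,0,0,0,0,0,0,0.6,0,0,0,0,0,0,0.6,0,0,0,0,0,0,0.6,0,0,0,0,0,0,0.6,0,0,0,0,0,0,0.6,0,0,0,0,0,0,0.6])

```text
time: 18.55
tool_pos: [0.5397, -0.0455, 0.2921]
tcp_rot: [-1.853, -1.625, -0.825]
wrist_force: [0.4, 0.2, -0.7]
width: 0.798
grip_force: 0.0
```

jog_arm(deltas=[0,0,0,0,0,0,0.6,0,0,0,0,0,0,0.6,0,0,0,0,0,0,0.6,0,0,0,0,0,0,0.6,0,0,0,0,0,0,0.6,0,0,0,0,0,0,0.6,0,0,0,0,0,0,0.6,0,0,0,0,0,0,0.6])

```text
time: 19.35
tool_pos: [0.5398, -0.0455, 0.2921]
tcp_rot: [-1.853, -1.625, -0.825]
wrist_force: [0.7, 1.3, 0.3]
width: 0.796
grip_force: 0.0
```

jog_arm(deltas=[0,0,0,0,0,0,0.6,0,0,0,0,0,0,0.6,0,0,0,0,0,0,0.6,0,0,0,0,0,0,0.6,0,0,0,0,0,0,0.6,0,0,0,0,0,0,0.6,0,0,0,0,0,0,0.6,0,0,0,0,0,0,0.6])

```text
time: 20.15
tool_pos: [0.5398, -0.0455, 0.2921]
tcp_rot: [-1.853, -1.625, -0.825]
wrist_force: [0.4, -0.0, -0.5]
width: 0.804
grip_force: 0.0
```

jog_arm(deltas=[0,0,0,0,0,0,0.6,0,0,0,0,0,0,0.6,0,0,0,0,0,0,0.6,0,0,0,0,0,0,0.6,0,0,0,0,0,0,0.6,0,0,0,0,0,0,0.6,0,0,0,0,0,0,0.6,0,0,0,0,0,0,0.6])

```text
time: 20.95
tool_pos: [0.5398, -0.0455, 0.2921]
tcp_rot: [-1.853, -1.625, -0.825]
wrist_force: [0.3, 0.6, -0.1]
width: 0.802
grip_force: 0.0
```

jog_arm(deltas=[0,0,0,0,0,0,0.6,0,0,0,0,0,0,0.6,0,0,0,0,0,0,0.6,0,0,0,0,0,0,0.6,0,0,0,0,0,0,0.6,0,0,0,0,0,0,0.6,0,0,0,0,0,0,0.6,0,0,0,0,0,0,0.6])

```text
time: 21.75
tool_pos: [0.5397, -0.0455, 0.2921]
tcp_rot: [-1.853, -1.625, -0.825]
wrist_force: [0.0, 0.1, 0.8]
width: 0.801
grip_force: 0.0
```

jog_arm(deltas=[0,0,0,0,0,0,0.6,0,0,0,0,0,0,0.6,0,0,0,0,0,0,0.6,0,0,0,0,0,0,0.6,0,0,0,0,0,0,0.6,0,0,0,0,0,0,0.6,0,0,0,0,0,0,0.6,0,0,0,0,0,0,0.6])

```text
time: 22.55
tool_pos: [0.5398, -0.0455, 0.2921]
tcp_rot: [-1.853, -1.625, -0.825]
wrist_force: [0.5, -0.1, 0.2]
width: 0.804
grip_force: 0.0
```

jog_arm(deltas=[0,0,0,0,0,0,0.6,0,0,0,0,0,0,0.6,0,0,0,0,0,0,0.6,0,0,0,0,0,0,0.6,0,0,0,0,0,0,0.6,0,0,0,0,0,0,0.6,0,0,0,0,0,0,0.6,0,0,0,0,0,0,0.6])

```text
time: 23.35
tool_pos: [0.5398, -0.0455, 0.2921]
tcp_rot: [-1.853, -1.625, -0.825]
wrist_force: [-0.2, 0.1, -0.5]
width: 0.8
grip_force: 0.0
```

```bash
python3 - <<'E'
from h import *
import cv2
I=[read_camera("scene")["color"] for _ in range(14)]
f=[cv2.cvtColor(i[200:260,360:420],cv2.COLOR_BGR2GRAY).astype(float) for i in I]
print([round(np.abs(a-f[0]).mean(),2) for a in f])
t=read_camera("top")["color"]
r=lambda i,x,y,w,h,k:cv2.resize(i[y:y+h,x:x+w],None,fx=k,fy=k,interpolation=cv2.INTER_CUBIC)
o=np.zeros((600,800,3),np.uint8)
o[:300,:400]=cv2.resize(t,(400,300)); o[:,400:]=r(I[-1],330,140,100,150,4); o[300:,:400]=r(t,140,180,160,120,2.5)
cv2.imwrite("pics/v7.png",o);print(readout.read_state()["time"])
E
```

```text
[np.float64(0.0), np.float64(1.37), np.float64(1.4), np.float64(1.36), np.float64(1.38), np.float64(1.35), np.float64(1.37), np.float64(1.36), np.float64(1.36), np.float64(1.38), np.float64(1.36), np.float64(1.36), np.float64(1.41), np.float64(1.38)]
24.1
```

View pics/v7.png

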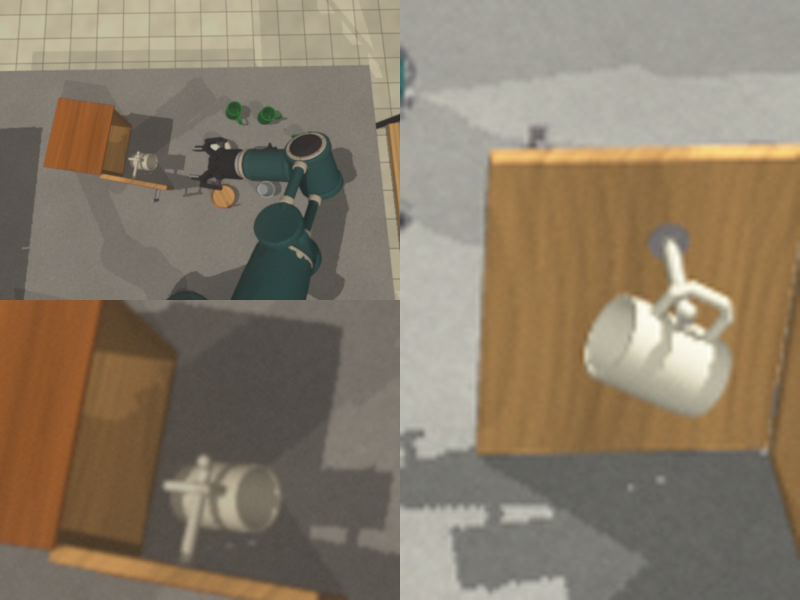

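The cup hangs still: the frame differences are only noise. The ear sits mid-rod, the door is square, and the visible bystanders are in place.

```bash
python3 -c "
from workcell import finish_job
print(finish_job())"
```

```text
the job is handed in; nothing more can be done
None
```

I opened the door to about 90° by its bar handle, hung the white cup by its ear on the hook and waited until it was still, then handed the job in at about 24 s; the last picture shows the coaster holder and glass cup in place, but the arm hid the sugar bowl, and no verdict came back.

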